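# Clamp a screwdriver in the V-block fixture

## Robot

A 7-joint arm with a two-finger parallel gripper is mounted at the origin on the work surface. World frame = base frame: x ahead of the robot, y to its left, z up, the work surface at z = 0. Lengths are in mm, angles in rad, forces in N, time in s.
With the tool pointing down it reaches from about 400 to 900 mm from the base axis. Payload 5.5 kg.
Tool frame: the origin (TCP) lies on the front face of the gripper's body, between the roots of the fingers; the fingertips stand 66 mm ahead of it and the grasp point (between the pads) lies 47 mm ahead of it; z points along the fingers, y is the line along which they close (so a half turn about z gives the same grasp; the last joint's range is limited). The gripper opens to 92 mm and grips with 3 to 60 N. Pads are 19 mm wide; open, the fingers measure 130 mm over their backs; the gripper's body (75 mm by 190 mm) begins 47 mm behind the grasp point.
Start: joints at [-0.978, 0.501, -0.427, 1.55, 0.221, 1.138, -0.21], TCP at [210.469, 614.981, 292.229] pointing down, gripper open.
Joint ranges: [-2.88, 2.88], [-0.31, 2.03], [-1.54, 1.56], [0.2, 2.42], [-1.41, 4.55], [0.19, 2.02], [-2.57, 2.57]. Speed limits (rad/s): [2.57, 2.57, 3.14, 3.14, 3.14, 3.14, 3.14].

## Interface

Orientations are given as a unit quaternion [x, y, z, w].
In Python, from station import r gives the robot as it stands.
- The arm moves only by the tool apply_moves, never from a script. Its argument "moves" is a list that holds one entry, the list of rows, each a list of 5 numbers: the shift along the tool's x, y, z in fractions of the full range, 1 being 75 cm, then the turn about the tool's z in normalised numbers (1 is 180 degrees), then the opening, from -1 (shut) to 1 (fully open). A call has 1 to 8 rows; each row is the pose to reach, as a shift and turn from the pose commanded when the call began, along the tool's axes at that moment; what a row does not reach only later rows make up. A row lasts 1/8 s, in which the tool goes at most 62.5 mm and 10.7 degrees, less where a joint would pass 70% of its speed; a pose out of reach is approached as far as the arm can. No shift or turn number may pass 1 either way. A call with a gripper value outside its range is refused whole. The fingers move at their own pace and stop on an object; "grip_force" is the grip in N (left out, the last holds). Time passes only in rows, so rows that repeat a pose let the fingers close. It gives the time, the measured TCP pose, the force, the opening and the grip force at its end, in the units of the state.
- r.read_state(): the state, without advancing time (a new reading comes with each control period).
- r.camera(name): name is "scene" or "top" or "wrist"; returns (picture, depth): 420x560x3 uint8, red, green, blue; 420x560 float32, mm along the optical axis (not along the pixel's ray), 0 where there is no reading.
- r.calibration(name): a dict with "K" (3x3 intrinsics, pixels), "R" (3x3) and "t" (3): a world point X has camera coordinates R X + t. Camera axes: x right, y down, z forward; pixel columns grow to the right and rows downward; lengths in mm; the calibration is good to about 2 mm. A picture is of the moment at which its call begins: read the wrist's pose just before it. calibration takes no time and is no camera call; for the wrist camera it gives the pose at the moment of the call.
- r.sign_off(): hands the job in; it is judged then, once.
The state is a dict: "t": time; "joint_positions": joint angles; "joint_velocities": joint speeds; "joint_torque": joint torques, N m; "tcp_pos": TCP position; "tcp_rot": TCP orientation; "force": force on the tool from outside, world axes, zero at the start; "wrist_torque": the same for the moment, N m; "width": opening from 0.0 (shut) to 1.0 (fully open); "grip_force": force on a finger pad.
Only numpy, scipy, OpenCV 4.12 (cv2) and the standard library are available. Lean on these libraries where they do the work, as an engineer would, in place of code of your own. Each camera call takes 0.05 s, during which the arm holds its last target. There are 200 camera calls.

## Task

Lay the screwdriver from the cradle gently into the two V-blocks of the fixture with its blade pointing away from the end stop, and slide it along the V's until its butt presses on the stop's sprung pad with about 6 N; leave it there, lying true in both V's. Then swing the clamp strap over by its pin, up over the handle, until it comes to its own stop with the sprung nose pressing on the handle, and let go. Never drop the screwdriver or press it on anything with more than a light hand force, and leave the other things on the bench alone.

Things in the scene. Friction and masses are not known exactly. Their poses are not given: they have to be found in the camera images.
- driver: Screwdriver, 0.16 kg: plain round handle, black with grey bands, 30 mm diameter, 120 mm long, flat butt; then an 18 mm collar and a steel blade of 8 mm diameter. Origin on the axis at mid-length of the handle; +x along the axis to the blade (butt at x = -60 mm, collar to +70, blade tip +154). Starts lying in the cradle, axis 31 mm above the bench.
- cradle: Fixed black plastic rest: plate 124 x 64 mm, 6 mm thick, with two V saddles (18 mm long, centred at x = -46 and +46 mm, 50 mm wide, 24 mm high) in which the screwdriver starts; 74 mm between the saddles is free for the fingers. Origin: centre of the underside on the bench; x runs along the screwdriver.
- fixture: Fixed fixture, z up; x runs along the V's away from the end stop. Base plate 12 mm thick, x -130 to +75, y -85 to +35 mm. Origin on the bench under the midpoint of two steel 90-degree V-blocks: each 22 mm long, at x = -44 and +44 mm, 62 mm wide, 42 mm high, V mouth 40 mm; 66 mm free between them for the fingers. A handle lying home in the V's has its axis at y = 0, z = 43 mm.
- stop: End stop: bracket 18 x 40 x 52 mm at x = -115 mm on the fixture's plate; origin at its foot's centre, axes as the fixture's. Its set screw carries a 22 mm rubber pad at the height of the handle's axis, facing +x, at a setting that varies and is not measured: face 47 to 63 mm from this origin, to be found by feel. Sprung and damped, the pad yields 1 mm per 3 N, 5 mm at most.
- strap (a joint): Angle of the clamp strap about its upright post, rad. 0 = closed on its own stop, nose over the middle of the V's; grows as it opens, clockwise from above, up to 1.6. Stays where left (friction 0.06 N m). At 0 it points 0.741 rad anticlockwise of the fixture's +x. The last 0.2 rad need about 2 to 6 N more at the pin, as the nose rides up over the handle.
- strap_hinge (a point): Point on the upright axis of the strap's post (22 mm thick, at x = -70, y = -62 mm of the fixture), 72 mm above the bench. The strap is a flat steel bar 24 mm wide and 8 mm thick, its underside 68 mm above the bench, reaching 127 mm from this axis.
- strap_pin (a point): Middle of the upright round pin to move the strap by, 120 mm from the hinge axis near the strap's free end: 12 mm diameter, with an 18 mm ball on top centred 20 mm above this point. The point is 22 mm above the strap's top face, 98 mm above the bench.
- nose: Sprung round-ended plunger (18 mm sphere) under the strap, 95 mm from the hinge axis; origin at the sphere's centre. Free, it hangs 3 mm lower than the top of a seated handle; it yields upward 1 mm per 2.2 N, up to 7 mm.
- nippers: Bystander: red-handled nippers lying on the bench, about 145 mm long, 15 mm high.
- oil: Bystander: small white bottle, 40 mm diameter, 90 mm high.
- sprue: Bystander: flat black plastic sprue, comb-shaped, 160 x 105 mm, 8 mm thick.
- spray: Bystander: white spray can, 52 mm diameter, 160 mm high.
Things that resemble listed ones, but are neither listed nor needed, are in the scene too. Leave any green or white look-alike of the driver alone.

How it is judged:
By the outcome, as a careful person would: the job done as asked, in the order asked, and still so for the second after the job is handed in, with the robot touching nothing.
It also fails if it takes over 67 s, if anything falls off the work surface, if the arm or the gripper's body presses on something with over 40 N, if the wrist force passes 120 N, or if a joint passes its speed limit or range.

## Working session

There is one attempt and no reset: what is moved stays moved. The work goes in short steps, Python scripts to look and compute and a tool call to move; the robot and the scene stay as the last step left them, time stands still between calls to the robot, and variables do not carry over. Pictures are saved under pics/ and viewed, at most 10 in all, crops included, and the job is handed in when it is done.

Besides the shell and the picture viewer there is one more tool, called after "Call:" as a command line: name --argument value ..., lists and objects as JSON in quotes. apply_moves: Moves the arm, as the interface text tells. Its arguments: {"type":"object","properties":{"moves":{"type":"array","items":{"type":"array","items":{"type":"array","items":{"type":"number"}}}},"grip_force":{"type":"number"}},"required":["moves"]}

```bash
mkdir -p pics; ls; cat > h.py <<'E'
import numpy as np, cv2
from station import r
def grab(n,tag):
    cal=r.calibration(n); p,d=r.camera(n)
    np.savez(f'pics/{tag}.npz',p=p,d=d,**{k:np.array(cal[k]) for k in 'KRt'})
    cv2.imwrite(f'pics/{tag}.png',p[:,:,::-1]); return p,d,cal
def load(tag): return np.load(f'pics/{tag}.npz')
def cast(c,u,v,z):
    K,R,t=c['K'],c['R'],c['t']; o=-R.T@t
    uv=np.stack([np.atleast_1d(u),np.atleast_1d(v),np.ones(np.size(u))]).astype(float)
    w=R.T@np.linalg.solve(K,uv); return (o[:,None]+w*((z-o[2])/w[2])).T
def cloud(c):
    d=c['d'];v,u=np.mgrid[:d.shape[0],:d.shape[1]]
    P=np.linalg.solve(c['K'],np.stack([u.ravel()*d.ravel(),v.ravel()*d.ravel(),d.ravel()]).astype(float))
    return (c['R'].T@(P-c['t'][:,None])).T.reshape(*d.shape,3)
E
python3 - <<'E'
from h import *
for n in ('scene','top','wrist'): 
    p,d,c=grab(n,n+'0'); print(n,-np.array(c['R']).T@c['t'],np.array(c['K'])[0,0])
print(r.read_state())
a=load('top0')['p'];b=load('scene0')['p']
E
```

```text
pics
scene [1202.57561255  260.20876699 1136.60819252] 469.07294802790625
top [ 315.56764723   25.28448713 1119.93764135] 417.3130773744262
wrist [134.48237322 641.21809685 383.88290027] 345.449886317217
{'t': 0.15, 'joint_positions': array([-0.97779215,  0.50163132, -0.42681316,  1.55117482,  0.22080512,
        1.13829044, -0.21029862]), 'joint_velocities': array([-0.00187289, -0.00276376, -0.00035321, -0.00356218, -0.00053571,
       -0.0015596 ,  0.00032319]), 'joint_torque': array([-6.71177011e-03, -5.67109823e+01, -5.82507446e+00, -2.79458338e+01,
       -6.87057618e-02,  2.64548440e-02,  1.10001292e-04]), 'tcp_pos': array([210.41439937, 614.55334342, 291.43048782]), 'tcp_rot': array([ 1.64144438e-01,  9.86436046e-01, -7.14702429e-04, -1.43600473e-04]), 'force': array([ 0.49818912,  0.08166831, -0.61474446]), 'wrist_torque': array([-0.02568658,  0.03255173, -0.02625744]), 'grip_force': 0.0, 'width': 1.0000054651144576}
```

View pics/top0.png

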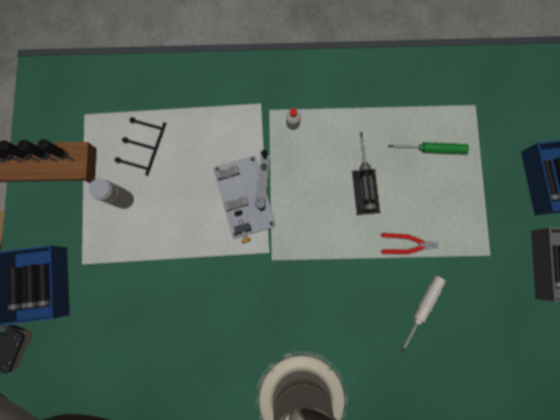

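View pics/scene0.png

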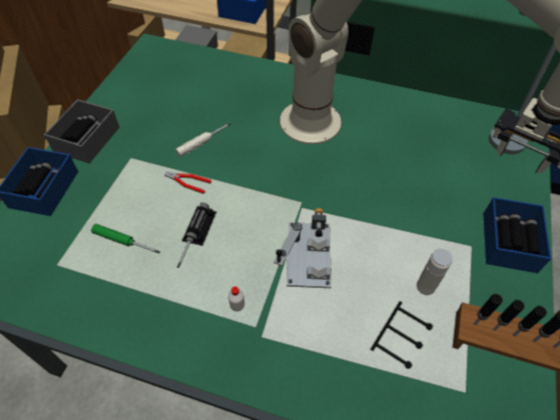

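The top view shows these objects:
- The black driver lies in the cradle at (367,188) with its blade pointing up the image.
- The fixture is at (243,198), with its stop at (242,230), its V-blocks at (228,172) and (236,204), and the strap from hinge (261,203) to pin (264,155).

Driver candidates:
- Black in the cradle at (367,188). This one fits: black with grey bands and lying in the cradle.
- Green at (443,148), a look-alike.
- White at (430,300), a look-alike.
- Black ones in the bins and rack, which are not in a cradle.

Next I'll measure both and check an enlarged crop.

```bash
python3 - <<'E'
from h import *
c=load('top0');p=c['p']
cv2.imwrite('pics/crop1.png',np.hstack([cv2.resize(p[115:225,205:285],(400,550),interpolation=2),cv2.resize(p[115:225,325:405],(400,550),interpolation=2)])[:,:,::-1])
X=cloud(c)
for u,v in [(367,188),(366,165),(362,137),(228,172),(236,204),(242,230),(261,203),(264,155),(293,118),(112,192)]: print(u,v,X[v,u].round(0))
# driver axis from depth
s=load('scene0');Xs=cloud(s)
for nm,Y in (('top',X),('scene',Xs)):
    a=Y.reshape(-1,3);m=(abs(a[:,0]-560)<90)&(abs(a[:,1]+165)<60)&(a[:,2]>36)&(a[:,2]<60);q=a[m]
    if len(q)>5:
        mu=q.mean(0);e=np.linalg.svd(q[:,:2]-mu[:2])[2][0];t=(q[:,:2]-mu[:2])@e;print(nm,len(q),mu,e,t.min(),t.max(),np.percentile(q[:,2],95))
E
```

```text
367 188 [ 529. -185.   46.]
366 165 [ 591. -186.   47.]
362 137 [ 672. -181.   35.]
228 172 [586. 183.  24.]
236 204 [498. 161.  23.]
242 230 [424. 141.  65.]
261 203 [490.  91.  80.]
264 155 [602.  79. 125.]
293 118 [716.   4.  71.]
112 192 [514. 443. 144.]
top 513 [ 535.29185396 -186.54578521   43.37139214] [-0.99793269 -0.06426782] -113.87227519893847 62.501710530460585 48.165040691952555
scene 378 [ 542.27515572 -184.31641504   43.52005213] [0.99846556 0.05537621] -70.0949855141866 105.55200499179281 48.97746903733286
```

View pics/crop1.png

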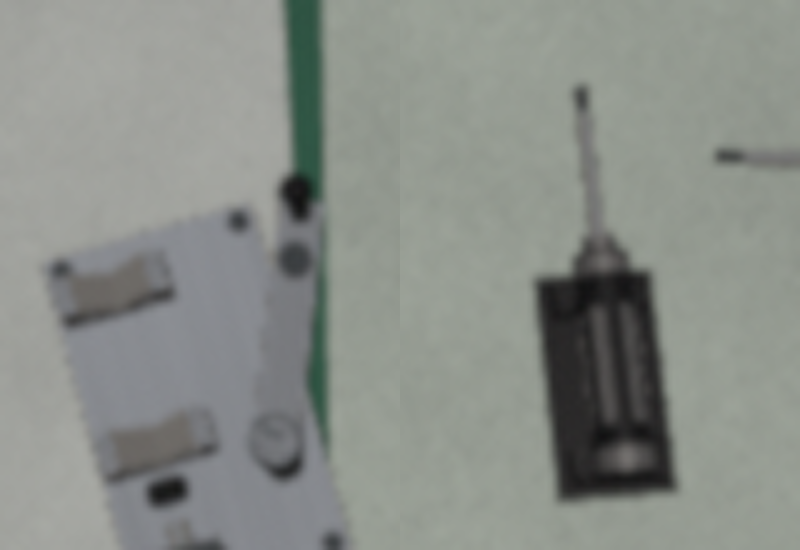

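The crop confirms it: the black driver with grey bands sits in the cradle with its blade toward +x. The strap is open by about 1.1 rad. I'll move the wrist camera over the fixture first, since it's on the way.

The manual's scale: shifts go in shares of 75 cm and turns go in shares of 180 degrees. Converting my numbers, -52 cm / 75 = -0.6933, -46 cm / 75 = -0.6133, -33 degrees / 180 = -0.1833.

Call:
apply_moves --moves '[[[-0.1333, -0.08, 0, -0.0444, 1], [-0.2133, -0.1333, 0, -0.0889, 1], [-0.2933, -0.1733, 0, -0.1333, 1], [-0.3733, -0.2267, 0, -0.1833, 1], [-0.4533, -0.2667, 0, -0.1833, 1], [-0.5333, -0.32, 0, -0.1833, 1], [-0.6133, -0.3733, 0, -0.1833, 1], [-0.6933, -0.4187, 0, -0.1833, 1]]]'

```text
t: 1.15
tcp_pos: [532.7, 230.2, 292.2]
tcp_rot: [-0.123, 0.992, -0.0, -0.0]
force: [1.2, 0.2, 0.4]
width: 0.999
grip_force: 0.0
```

Call:
apply_moves --moves '[[[0, 0, 0, 0, 1], [0, 0, 0, 0, 1], [0, 0, 0, 0, 1]]]'

```text
t: 1.52
tcp_pos: [530.6, 233.9, 292.2]
tcp_rot: [-0.124, 0.992, 0.0, -0.0]
force: [0.2, -0.1, 0.2]
width: 0.998
grip_force: 0.0
```

```bash
python3 - <<'E'
from h import *
s=r.read_state();print(s['t'],s['tcp_pos'],s['tcp_rot'],s['joint_positions'])
p,d,c=grab('wrist','w1'); print(-np.array(c['R']).T@c['t'])
cv2.imwrite('pics/w1b.png',cv2.resize(p,(784,588))[:,:,::-1])
E
```

```text
1.525 [530.59661144 233.85398857 292.16222869] [-1.24303585e-01  9.92244118e-01  3.71419569e-04 -3.01780754e-04] [-0.14331858  0.37077577 -0.40102763  1.73292662  0.16083858  1.07071921
  1.22269934]
[452.88393382 214.85761802 384.80491133]
```

View pics/w1b.png

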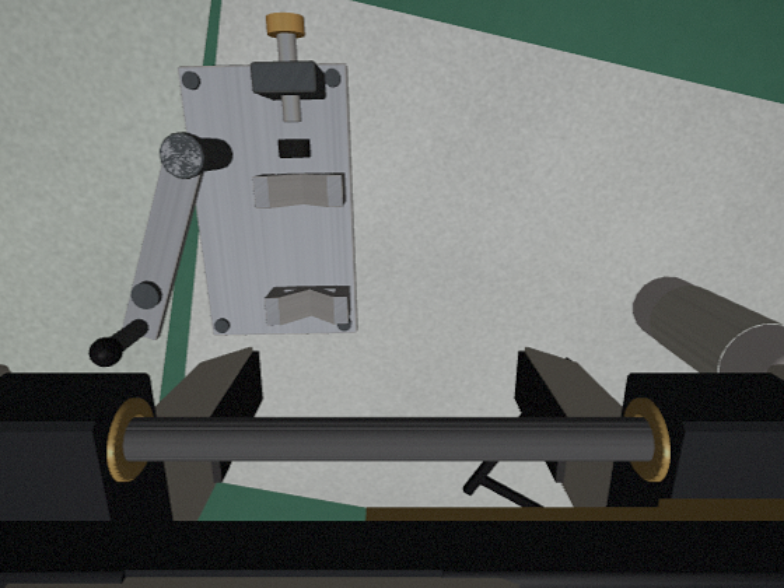

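The wrist view (scaled 1.4x) shows the fixture in full:
- Stop bracket at (288,78).
- Screw and pad at (292,108) to (294,148).
- V-blocks at (298,190) and (308,305).
- Strap hinge at (183,155) and pin ball at (106,351).

I'll take a second view from another place.

Converted, -11.5 cm / 75 = -0.1533, -5.5 cm / 75 = -0.0733.

Call:
apply_moves --moves '[[[-0.02, -0.0733, 0, 0, 1], [-0.04, -0.1533, 0, 0, 1], [-0.04, -0.1533, 0, 0, 1], [-0.04, -0.1533, 0, 0, 1]]]'

```text
t: 2.08
tcp_pos: [588.3, 129.2, 292.1]
tcp_rot: [-0.123, 0.992, 0.001, -0.0]
force: [-0.6, 0.7, 0.1]
width: 0.999
grip_force: 0.0
```

```bash
python3 - <<'E'
from h import *
p,d,c=grab('wrist','w2');s=r.read_state();print(s['t'],s['tcp_pos'],s['tcp_rot'])
P=[]
for tag in ('w1','w2'):
    c=load(tag);X=cloud(c);a=X.reshape(-1,3)
    print(tag,'bench z',np.median(a[(a[:,2]<8)&(a[:,2]>-10)][:,2]))
    roi=(a[:,0]>380)&(a[:,0]<660)&(a[:,1]>30)&(a[:,1]<230)
    def band(lo,hi,extra=None):
        m=roi&(a[:,2]>lo)&(a[:,2]<hi); return a[m]
    # base plate edges
    q=band(9,15);rect=cv2.minAreaRect(q[:,:2].astype(np.float32));print('plate',rect, np.median(q[:,2]))
    # v blocks + stop + strap : cluster by connected comps
    for nm,lo,hi in (('vtop',38,46),('brk/screw',48,58),('strap',73,80),('hingecap',80,100),('ball',105,135)):
        m=((X[:,:,2]>lo)&(X[:,:,2]<hi)&roi.reshape(X.shape[:2])).astype(np.uint8)
        n,L,S,C=cv2.connectedComponentsWithStats(m)
        for i in range(1,n):
            if S[i,4]>15:
                q=X[L==i];rc=cv2.minAreaRect(q[:,:2].astype(np.float32))
                print(nm,S[i,4],C[i].round(0),np.median(q,0).round(1),'rect',np.round(rc[0],1),np.round(rc[1],1),round(rc[2],1))
E
```

```text
2.125 [588.02518416 130.18292478 292.25139944] [-1.24292703e-01  9.92245380e-01  6.31197736e-04 -1.79926063e-04]
w1 bench z 0.7488165210124835
plate ((521.431884765625, 142.40489196777344), (205.04823303222656, 120.2529525756836), 15.292045593261719) 12.014796486662902
vtop 28 [213.  26.] [402.6 143.7  44.6] rect [403.6 143.8] [ 4.9 11.8] 67.5
vtop 56 [220.  71.] [437.2 155.   43.1] rect [437.  157.1] [10.3 30.8] 65.5
vtop 55 [155. 110.] [486.8 104.6  41.9] rect [487.6 102.9] [19.6  6.5] 20.4
vtop 365 [189. 137.] [504.9 140.1  41.6] rect [505.1 140.1] [21.9 16.2] 17.8
vtop 353 [237. 136.] [492.6 185.2  41.8] rect [492.9 184.6] [21.4 15.8] 15.0
vtop 302 [197. 221.] [588.9 162.8  41.6] rect [589.5 162.6] [22.  15.6] 13.9
vtop 286 [242. 220.] [576.5 208.1  41.6] rect [577.8 208. ] [23.  15.2] 15.1
brk/screw 518 [203.  21.] [402.  137.5  51.8] rect [407.1 137.1] [26.3 22.4] 15.0
brk/screw 213 [209.  73.] [443.6 148.5  49.4] rect [442.2 151.2] [20.8 38.7] 32.3
brk/screw 84 [151. 110.] [486.5 104.7  52.7] rect [488.  103.1] [19.6  6.9] 16.4
brk/screw 285 [209. 105.] [470.7 155.4  52.8] rec
[... 1290 characters left out ...]
36.   2.] [417.9 140.   49.3] rect [417.8 139.8] [2.5 8.7] 11.1
brk/screw 280 [333.  35.] [442.8 147.1  49.5] rect [443.3 141.5] [41.  22.7] 83.3
brk/screw 303 [334.  71.] [471.4 153.6  52.9] rect [471.4 154.3] [11.9 19.9] 13.9
strap 24 [269.  58.] [478.3  95.   79.6] rect [479.5  96.4] [6.9 5.6] 89.1
strap 3110 [242. 140.] [546.2  88.8  76.6] rect [551.1  88.2] [ 25.6 130.8] 82.2
hingecap 679 [265.  73.] [490.2  95.3  80.8] rect [490.8  95.3] [26. 26.] 86.6
hingecap 327 [228. 179.] [584.   84.1  82.5] rect [584.2  84.2] [17.6 17.8] 13.1
hingecap 94 [220. 202.] [604.3  82.4  90.2] rect [606.2  81.3] [11.7  6.1] 83.8
ball 398 [212. 216.] [606.9  81.7 124.7] rect [608.6  81.3] [17.4 16.3] 57.5
```

Both views agree with the given sizes:
- **Fixture:** origin is at (541.4,173.7), heading 15.3°, and the V tops are at 41.7.
- **Strap:** hinge is at (490,95.4) and pin at (607.5,82).
- **Pad:** its middle is near fixture x≈-72.7.

Next is the driver.

Converted, -30 cm / 75 = -0.4, -28 cm / 75 = -0.3733, 11 degrees / 180 = 0.0611.

Call:
apply_moves --moves '[[[0.02, -0.08, 0, 0, 1], [0.04, -0.1533, 0, 0.0222, 1], [0.0667, -0.2267, 0, 0.0444, 1], [0.0867, -0.3, 0, 0.0611, 1], [0.1067, -0.3733, 0, 0.0611, 1], [0.12, -0.4, 0, 0.0611, 1], [0.12, -0.4, 0, 0.0611, 1], [0.12, -0.4, 0, 0.0611, 1]]]'

```text
t: 3.12
tcp_pos: [575.5, -181.6, 292.3]
tcp_rot: [-0.029, 1.0, 0.001, 0.0]
force: [-0.4, 0.8, 0.3]
width: 1.0
grip_force: 0.0
```

```bash
cat > drv.py <<'E'
from h import *
import sys
tag=sys.argv[1];grab('wrist',tag);s=r.read_state();print(s['t'],s['tcp_pos'],s['tcp_rot'])
c=load(tag);X=cloud(c);a=X.reshape(-1,3);px=c['p'].reshape(-1,3)
roi=(a[:,0]>430)&(a[:,0]<720)&(abs(a[:,1]+185)<70)
q=a[roi&(a[:,2]>4.5)&(a[:,2]<8)];rc=cv2.minAreaRect(q[:,:2].astype(np.float32));print('plate',len(q),rc)
q=a[roi&(a[:,2]>32)&(a[:,2]<60)]
# handle+collar+blade axis : per-slice midline of pts with z>35
e=np.array([1.,0.]);mu=q.mean(0)
for it in range(3):
    n=np.array([-e[1],e[0]]);t=(q[:,:2]-mu[:2])@e;w=(q[:,:2]-mu[:2])@n
    B=[]
    for b in np.arange(-80,180,6):
        k=(t>=b)&(t<b+6)
        if k.sum()>6: B.append((b+3,(w[k].min()+w[k].max())/2,w[k].max()-w[k].min(),np.percentile(q[k,2],98)))
    B=np.array(B);f=np.polyfit(B[:,0],B[:,1],1);e=e+f[0]*n;e/=np.linalg.norm(e);mu[:2]+=f[1]*n
print('axis',e,np.degrees(np.arctan2(e[1],e[0])),mu,'t',t.min(),t.max());print(B.round(1).tolist())
q2=q[q[:,2]>42];t=(q2[:,:2]-mu[:2])@e;print('handle/top t',t.min(),t.max(),'butt',mu[:2]+e*t.min())
t=(q[:,:2]-mu[:2])@e;print('tip',mu[:2]+e*t.max())
E
python3 drv.py w3
```

```text
3.175 [ 575.53114355 -181.51812336  292.32995054] [-2.94224700e-02  9.99566769e-01  7.31403335e-04  2.38199597e-04]
plate 2717 ((527.7489013671875, -187.89163208007812), (123.53067779541016, 63.992305755615234), 3.6419544219970703)
axis [0.99807161 0.06207304] 3.558810962412632 [ 543.96183977 -186.9672736    42.27065059] t -70.78902673066652 143.00757706332405
[[-71.0, -0.2, 29.5, 47.2], [-65.0, -0.3, 29.7, 47.5], [-59.0, 0.2, 28.8, 47.3], [-53.0, 0.2, 29.0, 47.0], [-47.0, 0.1, 29.2, 47.0], [-41.0, 0.0, 29.3, 47.3], [-35.0, -0.0, 29.5, 47.2], [-29.0, -0.1, 29.7, 47.5], [-23.0, -0.2, 29.8, 47.5], [-17.0, -0.2, 30.0, 47.2], [-11.0, -0.3, 30.1, 47.4], [-5.0, -0.3, 30.3, 47.1], [1.0, -0.3, 30.3, 47.2], [7.0, 0.1, 29.6, 47.3], [13.0, 0.0, 29.7, 47.5], [19.0, 0.0, 29.9, 47.2], [25.0, 0.5, 28.9, 46.8], [31.0, 0.5, 29.1, 47.0], [37.0, 0.4, 29.2, 47.1], [43.0, 0.3, 29.4, 47.5], [49.0, 0.3, 29.5, 46.9], [55.0, 0.2, 17.0, 41.3], [61.0, 0.2, 17.0, 39.2], [67.0, 0.1, 6.5, 36.4], [73.0, 0.1, 6.5, 36.2], [79.0, 0.0, 6.5, 35.9], [85.0, -0.0, 6.6, 36.2], [91.0, -0.1, 6.6, 36.2], [97.0, -0.1, 6.6, 35.8], [103.0, -0.2, 6.6, 36.5], [109.0, -0.2, 6.7, 36.2], [115.0, -0.3, 6.7, 36.0], [121.0, -0.3, 6.7, 36.2], [127.0, -0.4, 6.8, 36.2], [133.0, 0.2, 5.7, 36.7], [139.0, 0.1, 5.7, 36.2]]
handle/top t -70.78896154922256 49.2224223708085 butt [ 473.30938697 -191.36135947]
tip [ 686.69363157 -178.09035956]
```

View pics/w3.png

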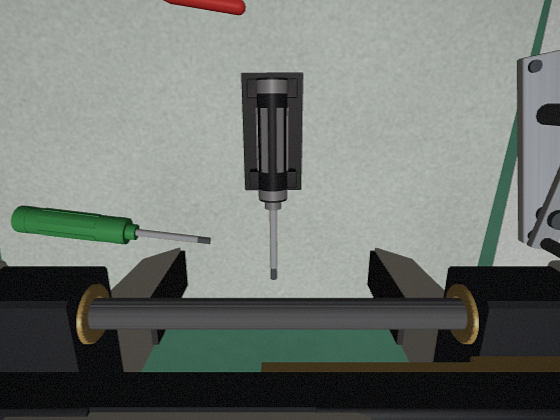

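The driver axis heads 3.56°, the handle middle is at (533.2,-187.6) and the axis height is about 31.5. All fit the description, and the look-alike green driver at (70,225) px is clear. I'll grasp 4 mm behind the handle middle.

Converted, 21.3 cm / 75 = 0.284, 20.8 cm / 75 = 0.2773, -0.2 degrees / 180 = -0.0011.

Call:
apply_moves --moves '[[[0.0307, -0.0027, 0.0533, 0, 1], [0.0613, -0.0053, 0.1333, -0.0011, 1], [0.0621, -0.0049, 0.2, -0.0011, 1], [0.0621, -0.0049, 0.2467, -0.0011, 1], [0.0621, -0.0049, 0.2667, -0.0011, 1], [0.0621, -0.0049, 0.2773, -0.0011, 1], [0.0621, -0.0049, 0.284, -0.0011, 1], [0.0621, -0.0049, 0.284, -0.0011, 1]]]'

```text
t: 4.18
tcp_pos: [529.1, -191.4, 80.0]
tcp_rot: [-0.029, 1.0, -0.0, 0.001]
force: [0.8, 0.2, -0.6]
width: 1.001
grip_force: 0.0
```

Call:
apply_moves --moves '[[[0, 0, 0, 0, 0], [0, 0, 0, 0, -0.3], [0, 0, 0, 0, -0.5], [0, 0, 0, 0, -0.7], [0, 0, 0, 0, -0.7], [0, 0, 0, 0, -0.7]]]' --grip_force 20

```text
t: 4.92
tcp_pos: [528.4, -191.3, 79.2]
tcp_rot: [-0.029, 1.0, 0.0, -0.0]
force: [0.5, -0.1, 0.6]
width: 0.394
grip_force: 0.0
```

```bash
python3 -c "
from h import *
s=r.read_state();print({k:np.round(s[k],4) for k in s})"
```

```text
{'t': np.float64(4.925), 'joint_positions': array([ 0.4257,  0.6147, -0.1602,  1.9118,  0.1573,  0.6272,  1.7953]), 'joint_velocities': array([-0.0016,  0.0021, -0.0001,  0.0001,  0.0011,  0.0002,  0.0002]), 'joint_torque': array([ 6.80000e-03, -5.49693e+01, -2.04010e+00, -1.82384e+01,
        4.00000e-02,  7.34000e-02, -1.00000e-04]), 'tcp_pos': array([ 528.4004, -191.2525,   79.1507]), 'tcp_rot': array([-2.890e-02,  9.996e-01,  0.000e+00, -1.000e-04]), 'force': array([ 0.4741, -0.0613,  0.5857]), 'wrist_torque': array([-0.0289,  0.0281, -0.0297]), 'grip_force': np.float64(0.0), 'width': np.float64(0.394)}
```

The hand sits 3.4 mm off sideways because the arm hadn't settled. I'll correct that before closing.

Converted, 0.34 cm / 75 = 0.0045.

Call:
apply_moves --moves '[[[0, 0.0045, 0, 0, -0.2], [0, 0.0045, 0, 0, -0.3], [0, 0.0045, 0, 0, -0.4], [0, 0.0045, 0, 0, -0.45], [0, 0.0045, 0, 0, -0.6], [0, 0.0045, 0, 0, -0.8], [0, 0.0045, 0, 0, -1], [0, 0.0045, 0, 0, -1]]]' --grip_force 20

```text
t: 5.92
tcp_pos: [528.3, -189.0, 79.4]
tcp_rot: [-0.028, 1.0, -0.001, 0.0]
force: [-0.4, -5.8, 0.5]
width: 0.321
grip_force: 20.0
```

Converted, -0.3 cm / 75 = -0.004, -0.2 cm / 75 = -0.0027.

Call:
apply_moves --moves '[[[0, 0, 0, 0, -1], [0, 0, 0, 0, -1], [0, 0, -0.0013, 0, -1], [0, 0, -0.0027, 0, -1], [0, 0, -0.004, 0, -1], [0, 0, -0.004, 0, -1]]]'

```text
t: 6.68
tcp_pos: [528.0, -186.8, 82.0]
tcp_rot: [-0.029, 1.0, 0.001, -0.0]
force: [-0.1, -0.2, -1.8]
width: 0.323
grip_force: 20.0
```

The driver is held at 29.6 mm width. I'll lift it and carry it over to the fixture.

Call:
apply_moves --moves '[[[0, 0, -0.0267, 0, -1], [0, 0, -0.0667, 0, -1], [0, 0, -0.12, 0, -1], [0, 0, -0.16, 0, -1], [0, 0.0133, -0.1867, 0, -1], [0, 0.04, -0.1867, 0, -1], [0, 0.08, -0.1867, 0, -1], [0, 0.1333, -0.1867, 0, -1]]]'

```text
t: 7.68
tcp_pos: [521.1, -86.0, 220.8]
tcp_rot: [-0.029, 1.0, 0.0, -0.001]
force: [0.6, 0.3, -1.5]
width: 0.318
grip_force: 20.0
```

Converted, 25.9 cm / 75 = 0.3453, -1.5 cm / 75 = -0.02, -12 degrees / 180 = -0.0667.

Call:
apply_moves --moves '[[[-0.0067, 0.0533, 0, -0.0111, -1], [-0.0133, 0.1067, 0, -0.0222, -1], [-0.02, 0.16, 0, -0.0389, -1], [-0.0267, 0.2133, 0, -0.0556, -1], [-0.0333, 0.2667, 0, -0.0667, -1], [-0.04, 0.3133, 0, -0.0667, -1], [-0.0427, 0.34, 0, -0.0667, -1], [-0.0427, 0.3453, 0, -0.0667, -1]]]'

```text
t: 8.68
tcp_pos: [538.2, 174.2, 221.3]
tcp_rot: [-0.135, 0.991, 0.0, -0.001]
force: [-0.3, -1.0, -1.8]
width: 0.32
grip_force: 20.0
```

Call:
apply_moves --moves '[[[0, 0, 0, 0, -1], [0, 0, 0, 0, -1], [0, 0, 0, 0, -1], [0, 0, 0, 0, -1]]]'

```text
t: 9.18
tcp_pos: [539.7, 171.6, 222.3]
tcp_rot: [-0.133, 0.991, -0.0, 0.0]
force: [0.4, -0.5, -1.2]
width: 0.321
grip_force: 20.0
```

```bash
cat > held.py <<'E'
from h import *
import sys
from scipy.spatial.transform import Rotation as Ro
tag=sys.argv[1];s=r.read_state();grab('wrist',tag);print(s['t'],s['tcp_pos'],s['tcp_rot'],s['force'],s['wrist_torque'])
X=cloud(load(tag));R=Ro.from_quat(s['tcp_rot']).as_matrix();T=(X.reshape(-1,3)-s['tcp_pos'])@R
h=np.degrees(np.arctan2(-R[1,0],-R[0,0]));print('heading',h)
m=(abs(T[:,1])<22)&(T[:,2]>25)&(T[:,2]<66)&(T[:,0]>0)&(T[:,0]<80)&(X.reshape(-1,3)[:,2]>60);q=T[m];print(len(q))
for x0 in np.arange(8,72,5):
    k=(q[:,0]>=x0)&(q[:,0]<x0+5)
    if k.sum()>10: z=q[k];print(x0+2.5,k.sum(),'y',z[:,1].min().round(1),z[:,1].max().round(1),'ztop',np.percentile(z[:,2],3).round(1))
print('butt x',np.percentile(q[:,0],99.5))
E
python3 held.py w4
```

```text
9.175 [539.67264607 171.59504175 222.31028323] [-1.32572701e-01  9.91173277e-01 -9.17400042e-05  7.90515361e-05] [ 0.35961565 -0.45469991 -1.17762872] [-0.01551536  0.08916228 -0.00565008]
heading 15.236569429996877
10969
10.5 2067 y -22.0 22.0 ztop 26.4
15.5 787 y -14.4 16.5 ztop 32.3
20.5 798 y -14.6 16.4 ztop 32.3
25.5 860 y -14.5 16.3 ztop 32.3
30.5 807 y -14.4 16.2 ztop 32.3
35.5 846 y -13.9 15.6 ztop 32.2
40.5 861 y -14.0 15.7 ztop 32.0
45.5 902 y -14.3 15.6 ztop 31.8
50.5 965 y -14.4 15.7 ztop 31.7
55.5 1114 y -13.9 15.7 ztop 32.4
butt x 54.93704723969144
```

View pics/w4.png

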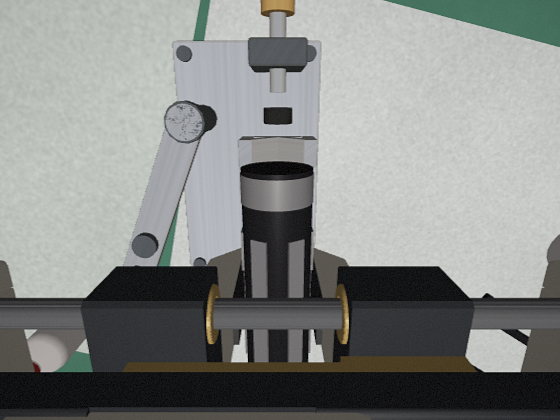

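The driver is held straight in the tool: axis 47 ahead of the TCP, butt at tool x=+55. The picture shows the butt at (277,170) px lined up over the V at (278,148) and the pad at (277,115). I'll descend to just above contact.

Converted, 12.3 cm / 75 = 0.164, 11.8 cm / 75 = 0.1573.

Call:
apply_moves --moves '[[[0.0013, 0.0007, 0.0267, 0, -1], [0.0027, 0.0013, 0.0667, 0, -1], [0.004, 0.002, 0.1067, 0, -1], [0.004, 0.002, 0.14, 0, -1], [0.004, 0.002, 0.1573, 0, -1], [0.004, 0.002, 0.164, 0, -1], [0.004, 0.002, 0.164, 0, -1], [0.004, 0.002, 0.164, 0, -1]]]'

```text
t: 10.22
tcp_pos: [536.9, 173.3, 100.2]
tcp_rot: [-0.133, 0.991, 0.0, 0.001]
force: [-0.4, 0.1, -1.0]
width: 0.325
grip_force: 20.0
```

Call:
apply_moves --moves '[[[0, 0, 0, 0, -1], [0, 0, 0, 0, -1], [0, 0, 0, 0, -1]]]'

```text
t: 10.6
tcp_pos: [536.3, 173.0, 99.4]
tcp_rot: [-0.133, 0.991, 0.0, 0.0]
force: [0.0, 1.1, -1.2]
width: 0.323
grip_force: 20.0
```

```bash
cat > fx.py <<'E'
from h import *
from scipy.spatial.transform import Rotation as Ro
s=r.read_state();R=Ro.from_quat(s['tcp_rot']).as_matrix()
a=np.radians(15.3);u=np.array([np.cos(a),np.sin(a),0]);n=np.array([-u[1],u[0],0])
d=s['tcp_pos']-[541.35,173.7,0];f=s['force']
print('t',s['t'],'fx %.2f fy %.2f z %.2f'%(d@u,d@n,d[2]),'heading %.2f'%np.degrees(np.arctan2(-R[1,0],-R[0,0])),'F fix %.1f %.1f %.1f'%(f@u,f@n,f[2]),'M fix',np.round([s['wrist_torque']@u,s['wrist_torque']@n],3),'w',s['width'],s['grip_force'])
E
python3 fx.py
```

```text
t 10.6 fx -5.06 fy 0.68 z 99.41 heading 15.30 F fix 0.3 1.0 -1.2 M fix [0.012 0.049] w 0.3226438305676727 19.994587004184723
```

Converted, 0.8 cm / 75 = 0.0107, 0.7 cm / 75 = 0.0093.

Call:
apply_moves --moves '[[[0, -0.0007, 0.004, 0, -1], [0, -0.0007, 0.008, 0, -1], [0, -0.0007, 0.0093, 0, -1], [0, -0.0007, 0.0107, 0, -1], [0, -0.0007, 0.0107, 0, -1], [0, -0.0007, 0.0107, 0, -1]]]' --grip_force 12

```text
t: 11.35
tcp_pos: [536.8, 171.7, 91.7]
tcp_rot: [-0.133, 0.991, -0.0, 0.0]
force: [-0.7, -3.9, 6.3]
width: 0.324
grip_force: 12.0
```

```bash
python3 fx.py
```

```text
t 11.35 fx -4.93 fy -0.70 z 91.65 heading 15.27 F fix -1.7 -3.6 6.3 M fix [-0.612  0.372] w 0.3239259625881521 11.994437277317047
```

It touches the +y flank with about 7 N. I'll ease up a little, shift toward -y and settle again.

Converted, -0.15 cm / 75 = -0.002, -0.1 cm / 75 = -0.0013.

Call:
apply_moves --moves '[[[0, -0.0007, -0.0013, 0, -1], [0, -0.0013, -0.0013, 0, -1], [0, -0.002, -0.0013, 0, -1], [0, -0.002, -0.0013, 0, -1]]]' --grip_force 12

```text
t: 11.85
tcp_pos: [536.5, 171.4, 92.0]
tcp_rot: [-0.133, 0.991, 0.0, -0.0]
force: [0.5, 0.9, -1.0]
width: 0.325
grip_force: 12.0
```

```bash
python3 fx.py
```

```text
t 11.85 fx -5.23 fy -0.94 z 92.03 heading 15.33 F fix 0.7 0.7 -1.0 M fix [-0.101 -0.049] w 0.3248879002173188 11.992540955543518
```

Converted, 0.1 cm / 75 = 0.0013, 0.05 cm / 75 = 0.0007.

Call:
apply_moves --moves '[[[0, 0, 0.0007, 0, -1], [0, 0, 0.0013, 0, -1], [0, 0, 0.0013, 0, -1], [0, 0, 0.0013, 0, -1]]]'

```text
t: 12.35
tcp_pos: [536.6, 171.2, 91.3]
tcp_rot: [-0.133, 0.991, 0.0, -0.0]
force: [-0.3, -0.9, 3.2]
width: 0.325
grip_force: 12.0
```

```bash
python3 fx.py
```

```text
t 12.35 fx -5.23 fy -1.19 z 91.33 heading 15.31 F fix -0.6 -0.8 3.2 M fix [0.033 0.28 ] w 0.32525661549986545 11.991537362337112
```

Converted, 0.03 cm / 75 = 0.0004.

Call:
apply_moves --moves '[[[0, 0, 0, 0, -1], [0, 0, 0.0004, 0, -1], [0, 0, 0.0004, 0, -1]]]' --grip_force 5

```text
t: 12.72
tcp_pos: [536.7, 171.1, 91.2]
tcp_rot: [-0.133, 0.991, -0.0, 0.0]
force: [-2.2, -1.0, 4.6]
width: 0.324
grip_force: 5.0
```

```bash
python3 fx.py; python3 held.py w5 | tail -9
```

```text
t 12.725 fx -5.14 fy -1.26 z 91.16 heading 15.31 F fix -2.4 -0.4 4.6 M fix [-0.015  0.418] w 0.3243545794006961 4.999125972390175
12.725 [536.72327195 171.1319639   91.16072601] [-1.33219512e-01  9.91086555e-01 -3.51901386e-05  1.21137517e-05] [-2.15644997 -1.02339421  4.59339088] [-0.1246616   0.39904809 -0.02370765]
heading 15.311350993898602
340
10.5 321 y -21.8 22.0 ztop 25.1
butt x 28.661010414680455
```

The driver is nearly home. I'll open slightly so it settles into the V's, then measure how it lies.

Call:
apply_moves --moves '[[[0, 0, 0, 0, -0.3], [0, 0, 0, 0, -0.2], [0, 0, 0, 0, -0.15], [0, 0, 0, 0, -0.1]]]'

```text
t: 13.28
tcp_pos: [536.7, 171.1, 90.8]
tcp_rot: [-0.133, 0.991, 0.0, -0.0]
force: [0.3, -0.5, -0.3]
width: 0.45
grip_force: 0.0
```

```bash
cat > seat.py <<'E'
from h import *
import sys
tag=sys.argv[1]; cam=sys.argv[2] if len(sys.argv)>2 else 'wrist'
grab(cam,tag);X=cloud(load(tag)).reshape(-1,3)
a=np.radians(15.3);u=np.array([np.cos(a),np.sin(a),0]);n=np.array([-u[1],u[0],0])
d=X-[541.35,173.7,0];fx,fy,z=d@u,d@n,d[:,2]
h=(abs(fy)<22)&(z>52)&(z<64)&(fx>-95)&(fx<60)
for b in np.arange(-84,60,6):
    k=h&(fx>=b)&(fx<b+6)
    if k.sum()>8:
        top=k&(z>np.percentile(z[k],60));print('%.0f n%d ztop %.1f ymid %.1f [%.1f %.1f]'%(b+3,k.sum(),np.percentile(z[k],95),(fy[k].min()+fy[k].max())/2,fy[k].min(),fy[k].max()))
k=(abs(fy)<5)&(z>50)&(z<62)
print('xs hist',[(int(b),int((k&(fx>=b)&(fx<b+1)).sum())) for b in range(-84,-50)])
E
python3 fx.py; python3 seat.py w6
```

```text
t 13.275 fx -5.16 fy -1.28 z 90.79 heading 15.31 F fix 0.1 -0.5 -0.3 M fix [0.07  0.016] w 0.45043277095287687 0.0
-81 n78 ztop 54.7 ymid -0.2 [-6.3 5.8]
-75 n549 ztop 54.7 ymid -0.4 [-7.5 6.6]
-69 n461 ztop 54.7 ymid -0.6 [-7.5 6.4]
-63 n73 ztop 58.7 ymid -0.6 [-12.7 11.5]
-57 n1061 ztop 59.0 ymid -0.4 [-13.2 12.4]
-51 n958 ztop 59.1 ymid -0.3 [-13.1 12.5]
-45 n902 ztop 58.8 ymid -0.3 [-13.2 12.6]
-39 n855 ztop 58.7 ymid -0.3 [-12.5 12.0]
-33 n866 ztop 58.8 ymid -0.4 [-13.0 12.3]
-27 n795 ztop 58.8 ymid -0.1 [-12.5 12.4]
-21 n763 ztop 58.8 ymid -0.3 [-12.6 12.1]
-15 n923 ztop 60.9 ymid -0.0 [-22.0 22.0]
-9 n583 ztop 59.0 ymid -0.3 [-20.9 20.4]
-3 n13 ztop 53.5 ymid -0.2 [-20.7 20.2]
9 n419 ztop 58.8 ymid -0.3 [-11.6 11.1]
15 n625 ztop 58.7 ymid -0.3 [-13.0 12.4]
21 n581 ztop 58.6 ymid -0.1 [-12.4 12.2]
27 n78 ztop 57.0 ymid -0.3 [-12.4 11.9]
xs hist [(-84, 0), (-83, 0), (-82, 0), (-81, 0), (-80, 0), (-79, 71), (-78, 67), (-77, 77), (-76, 80), (-75, 77), (-74, 67), (-73, 74), (-72, 79), (-71, 75), (-70, 61), (-69, 79), (-68, 75), (-67, 6), (-66, 0), (-65, 0), (-64, 0), (-63, 0), (-62, 0), (-61, 49), (-60, 124), (-59, 77), (-58, 72), (-57, 69), (-56, 68), (-55, 72), (-54, 69), (-53, 73), (-52, 65), (-51, 71)]
```

It lies true in both V's: the top is level at 58.7 and the y middle is steady. The butt is at -60.5 and the pad face at -67. I'll regrip lightly and slide to the stop.

Call:
apply_moves --moves '[[[0, 0, 0, 0, -0.3], [0, 0, 0, 0, -0.4], [0, 0, 0, 0, -1], [0, 0, 0, 0, -1], [0, 0, 0, 0, -1]]]' --grip_force 10

```text
t: 13.95
tcp_pos: [536.7, 171.1, 90.9]
tcp_rot: [-0.133, 0.991, 0.0, -0.0]
force: [-0.0, 0.6, 0.6]
width: 0.326
grip_force: 10.0
```

```bash
python3 fx.py
```

```text
t 13.95 fx -5.15 fy -1.29 z 90.90 heading 15.31 F fix 0.2 0.6 0.6 M fix [ 0.022 -0.015] w 0.325593306614895 10.000033378601074
```

Converted, 0.5 cm / 75 = 0.0067, 0.4 cm / 75 = 0.0053.

Call:
apply_moves --moves '[[[0.0013, 0, 0, 0, -1], [0.0027, 0, 0, 0, -1], [0.004, 0, 0, 0, -1], [0.0053, 0, 0, 0, -1], [0.0067, 0, 0, 0, -1], [0.0067, 0, 0, 0, -1]]]'

```text
t: 14.7
tcp_pos: [531.7, 169.7, 90.9]
tcp_rot: [-0.133, 0.991, -0.0, -0.0]
force: [0.1, 0.7, 0.0]
width: 0.327
grip_force: 10.0
```

```bash
python3 fx.py
```

```text
t 14.7 fx -10.35 fy -1.28 z 90.91 heading 15.31 F fix 0.3 0.7 0.0 M fix [ 0.113 -0.014] w 0.32695780116756284 9.999939501285553
```

Converted, 0.15 cm / 75 = 0.002, 0.1 cm / 75 = 0.0013.

Call:
apply_moves --moves '[[[0.0007, 0, 0, 0, -1], [0.0013, 0, 0, 0, -1], [0.002, 0, 0, 0, -1], [0.002, 0, 0, 0, -1], [0.002, 0, 0, 0, -1]]]' --grip_force 15

```text
t: 15.32
tcp_pos: [530.4, 169.4, 90.9]
tcp_rot: [-0.133, 0.991, 0.0, -0.0]
force: [0.5, 0.4, -0.2]
width: 0.322
grip_force: 15.0
```

```bash
python3 fx.py
```

```text
t 15.325 fx -11.69 fy -1.27 z 90.91 heading 15.30 F fix 0.6 0.3 -0.2 M fix [ 0.086 -0.096] w 0.32238100517419216 14.999913722276688
```

Converted, 0.1 cm / 75 = 0.0013, 0.05 cm / 75 = 0.0007.

Call:
apply_moves --moves '[[[0.0007, 0, 0, 0, -1], [0.0013, 0, 0, 0, -1], [0.0013, 0, 0, 0, -1], [0.0013, 0, 0, 0, -1]]]'

```text
t: 15.82
tcp_pos: [529.7, 169.2, 91.0]
tcp_rot: [-0.133, 0.991, 0.0, 0.0]
force: [2.0, 1.2, -1.7]
width: 0.321
grip_force: 15.0
```

```bash
python3 fx.py
```

```text
t 15.825 fx -12.46 fy -1.31 z 90.96 heading 15.31 F fix 2.3 0.6 -1.7 M fix [ 0.072 -0.35 ] w 0.32114634218638327 14.99981939792633
```

Contact has started at about 2 N. I'll keep pressing slowly.

Converted, 0.12 cm / 75 = 0.0016, 0.08 cm / 75 = 0.0011.

Call:
apply_moves --moves '[[[0.0005, 0, 0, 0, -1], [0.0011, 0, 0, 0, -1], [0.0016, 0, 0, 0, -1], [0.0016, 0, 0, 0, -1], [0.0016, 0, 0, 0, -1]]]'

```text
t: 16.45
tcp_pos: [528.7, 168.9, 91.1]
tcp_rot: [-0.133, 0.991, 0.0, 0.0]
force: [4.1, 0.9, -2.0]
width: 0.32
grip_force: 15.0
```

```bash
python3 fx.py
```

```text
t 16.45 fx -13.43 fy -1.26 z 91.09 heading 15.31 F fix 4.2 -0.2 -2.0 M fix [ 0.051 -0.922] w 0.32011262713788297 14.999744296073914
```

Converted, 0.12 cm / 75 = 0.0016, 0.08 cm / 75 = 0.0011.

Call:
apply_moves --moves '[[[0.0005, 0, 0, 0, -1], [0.0011, 0, 0, 0, -1], [0.0016, 0, 0, 0, -1], [0.0016, 0, 0, 0, -1], [0.0016, 0, 0, 0, -1]]]'

```text
t: 17.08
tcp_pos: [528.1, 168.8, 91.3]
tcp_rot: [-0.133, 0.991, 0.0, 0.001]
force: [5.8, 1.4, -2.7]
width: 0.318
grip_force: 15.0
```

```bash
python3 - <<'E'
import runpy
for i in range(3): runpy.run_path('fx.py')
E
python3 seat.py w7
```

```text
t 17.075 fx -14.12 fy -1.26 z 91.27 heading 15.31 F fix 5.9 -0.2 -2.7 M fix [ 0.013 -1.23 ] w 0.3183799579950074 14.99980241060257
t 17.075 fx -14.12 fy -1.26 z 91.27 heading 15.31 F fix 5.9 -0.2 -2.7 M fix [ 0.013 -1.23 ] w 0.3183799579950074 14.99980241060257
t 17.075 fx -14.12 fy -1.26 z 91.27 heading 15.31 F fix 5.9 -0.2 -2.7 M fix [ 0.013 -1.23 ] w 0.3183799579950074 14.99980241060257
-81 n252 ztop 54.6 ymid -0.2 [-7.2 6.7]
-75 n517 ztop 54.8 ymid -0.4 [-7.3 6.4]
-69 n876 ztop 58.7 ymid -0.2 [-12.8 12.4]
-63 n988 ztop 59.1 ymid -0.3 [-13.3 12.8]
-57 n936 ztop 59.1 ymid -0.3 [-13.1 12.6]
-51 n903 ztop 58.9 ymid -0.2 [-12.9 12.4]
-45 n856 ztop 59.0 ymid -0.1 [-12.7 12.5]
-39 n840 ztop 59.1 ymid -0.2 [-12.8 12.3]
-33 n804 ztop 59.0 ymid -0.2 [-12.8 12.5]
-27 n1175 ztop 62.4 ymid -0.0 [-22.0 22.0]
-21 n953 ztop 61.1 ymid -0.2 [-17.4 17.0]
-15 n219 ztop 58.4 ymid -0.2 [-15.1 14.7]
-3 n112 ztop 59.5 ymid -3.6 [-15.3 8.1]
3 n618 ztop 59.3 ymid -0.3 [-13.1 12.5]
9 n608 ztop 59.1 ymid -0.5 [-13.2 12.2]
15 n380 ztop 59.0 ymid -0.1 [-12.4 12.3]
21 n17 ztop 53.6 ymid -0.1 [-12.5 12.4]
xs hist [(-84, 0), (-83, 0), (-82, 0), (-81, 84), (-80, 71), (-79, 79), (-78, 70), (-77, 70), (-76, 74), (-75, 72), (-74, 71), (-73, 68), (-72, 64), (-71, 73), (-70, 67), (-69, 132), (-68, 68), (-67, 76), (-66, 76), (-65, 71), (-64, 67), (-63, 67), (-62, 71), (-61, 70), (-60, 73), (-59, 61), (-58, 70), (-57, 66), (-56, 70), (-55, 56), (-54, 63), (-53, 70), (-52, 58), (-51, 69)]
```

The reading is 5.9 N with the driver straight. I'll ease down 0.3 mm to unload the slight lift, then open.

Converted, 0.04 cm / 75 = 0.0005, 0.03 cm / 75 = 0.0004.

Call:
apply_moves --moves '[[[0.0003, 0, 0.0004, 0, -1], [0.0003, 0, 0.0005, 0, -1], [0.0003, 0, 0.0005, 0, -1], [0.0003, 0, 0.0005, 0, -1]]]'

```text
t: 17.62
tcp_pos: [528.0, 168.7, 91.0]
tcp_rot: [-0.133, 0.991, 0.0, 0.001]
force: [5.6, 1.0, -2.3]
width: 0.323
grip_force: 15.0
```

```bash
python3 fx.py
```

```text
t 17.625 fx -14.14 fy -1.28 z 90.99 heading 15.30 F fix 5.7 -0.5 -2.3 M fix [ 0.072 -1.234] w 0.32275949584434466 14.999812245368958
```

Converted, 0.02 cm / 75 = 0.0003.

Call:
apply_moves --moves '[[[0.0003, 0, 0, 0, -1], [0.0003, 0, 0, 0, -1], [0.0003, 0, 0, 0, -0.3], [0.0003, 0, 0, 0, -0.25], [0.0003, 0, 0, 0, -0.2], [0.0003, 0, 0, 0, -0.1]]]'

```text
t: 18.38
tcp_pos: [526.3, 168.3, 90.3]
tcp_rot: [-0.133, 0.991, -0.0, -0.0]
force: [0.2, 0.5, -0.0]
width: 0.442
grip_force: 0.0
```

```bash
python3 fx.py; python3 seat.py w8
```

```text
t 18.375 fx -15.91 fy -1.29 z 90.35 heading 15.31 F fix 0.3 0.4 -0.0 M fix [ 0.063 -0.03 ] w 0.4418120316751976 0.0
-81 n128 ztop 54.6 ymid -0.5 [-7.2 6.3]
-75 n523 ztop 54.7 ymid -0.1 [-7.7 7.5]
-69 n728 ztop 58.3 ymid -0.1 [-12.4 12.3]
-63 n990 ztop 58.9 ymid -0.3 [-13.3 12.7]
-57 n944 ztop 59.0 ymid -0.3 [-13.2 12.6]
-51 n871 ztop 58.8 ymid -0.3 [-13.2 12.6]
-45 n840 ztop 58.7 ymid -0.3 [-12.7 12.1]
-39 n837 ztop 58.7 ymid -0.3 [-12.8 12.1]
-33 n790 ztop 58.9 ymid -0.5 [-13.0 12.0]
-27 n923 ztop 61.0 ymid 0.0 [-21.9 22.0]
-21 n700 ztop 58.9 ymid -0.3 [-20.7 20.1]
-15 n35 ztop 54.8 ymid -0.3 [-20.6 19.9]
-3 n332 ztop 58.8 ymid -0.8 [-11.9 10.4]
3 n625 ztop 58.8 ymid -0.3 [-12.6 12.0]
9 n595 ztop 58.7 ymid -0.5 [-12.7 11.7]
15 n153 ztop 57.9 ymid -0.3 [-12.8 12.2]
xs hist [(-84, 0), (-83, 0), (-82, 0), (-81, 0), (-80, 51), (-79, 68), (-78, 77), (-77, 71), (-76, 70), (-75, 70), (-74, 70), (-73, 71), (-72, 71), (-71, 64), (-70, 67), (-69, 66), (-68, 133), (-67, 74), (-66, 75), (-65, 70), (-64, 67), (-63, 73), (-62, 65), (-61, 73), (-60, 63), (-59, 72), (-58, 67), (-57, 60), (-56, 67), (-55, 64), (-54, 56), (-53, 63), (-52, 61), (-51, 70)]
```

After release the driver still touches the pad, but it sprang back a little. I'll measure the remaining pad compression and check whether it creeps.

```bash
cat > pad.py <<'E'
from h import *
import sys
a=np.radians(15.3);u=np.array([np.cos(a),np.sin(a),0]);n=np.array([-u[1],u[0],0])
for tag in sys.argv[1:]:
    X=cloud(load(tag));d=X-[541.35,173.7,0];fx,fy,z=d@u,d@n,d[:,:,2]
    m=(abs(fy)<4)&(z>50)&(fx>-90)&(fx<-60)
    back=[];butt=[]
    for c in range(X.shape[1]):
        k=m[:,c]
        if k.sum()<10: continue
        b=fx[:,c][k&(z[:,c]<56)];h=fx[:,c][k&(z[:,c]>56.5)]
        if len(b): back.append(b.min())
        if len(h): butt.append(h.min())
    print(tag,'pad back %.2f butt %.2f n%d'%(np.mean(back),np.mean(butt) if butt else 0,len(back)))
E
python3 -c "
from h import *
grab('wrist','w9');print(r.read_state()['t'])"; python3 pad.py w6 w7 w8 w9
```

```text
18.475
w6 pad back -80.21 butt -82.69 n22
w7 pad back -81.61 butt -68.83 n21
w8 pad back -79.29 butt -67.30 n21
w9 pad back -80.27 butt -67.31 n21
```

The butt rebounded 1.5 mm of about 2 mm, so it rests on the pad with a light residual held by friction. The strap will close toward the stop. I'll open a bit more, rise straight up and go above the strap pin at (608.6,81).

Converted, -11 cm / 75 = -0.1467, -8 cm / 75 = -0.1067, 16 degrees / 180 = 0.0889.

Call:
apply_moves --moves '[[[0, 0, 0, 0, 0.05], [0, 0, -0.0067, 0, 0.1], [0, 0, -0.0267, 0, 0.1], [0, 0, -0.06, 0, 0.1], [0, 0, -0.1067, 0, 0.1], [0, 0, -0.1467, 0, 0], [-0.0267, -0.0533, -0.1467, 0.0444, -0.1], [-0.0533, -0.1067, -0.1467, 0.0889, -0.1]]]'

```text
t: 19.48
tcp_pos: [587.7, 101.7, 202.9]
tcp_rot: [0.007, 1.0, 0.0, 0.001]
force: [0.6, 0.6, -0.8]
width: 0.453
grip_force: 0.0
```

Converted, -2.9 cm / 75 = -0.0387, -0.7 cm / 75 = -0.0093, 6 degrees / 180 = 0.0333.

Call:
apply_moves --moves '[[[-0.0093, -0.0387, 0, 0.0333, -0.1], [-0.0093, -0.0387, 0, 0.0333, -0.1], [-0.0093, -0.0387, 0, 0.0333, -0.1], [-0.0093, -0.0387, 0, 0.0333, -0.1], [-0.0093, -0.0387, 0, 0.0333, -0.1]]]'

```text
t: 20.1
tcp_pos: [592.8, 74.0, 200.7]
tcp_rot: [0.057, 0.998, 0.0, -0.0]
force: [-1.7, -0.1, 0.7]
width: 0.451
grip_force: 0.0
```

```bash
cat > pin.py <<'E'
from h import *
from scipy.spatial.transform import Rotation as Ro
import sys
s=r.read_state();R=Ro.from_quat(s['tcp_rot']).as_matrix();h=np.degrees(np.arctan2(R[1,0],R[0,0]))%360
print(s['t'],'tcp',s['tcp_pos'].round(1),'xhead %.1f'%h,'F',s['force'].round(1),'w %.3f'%s['width'],'j',s['joint_positions'].round(2))
P=np.array([float(sys.argv[1]),float(sys.argv[2]),0]) if len(sys.argv)>2 else None
if P is not None: d=R.T@(P-s['tcp_pos']);print('to pin tool xy',d[:2].round(1))
E
python3 pin.py 608.6 81; python3 - <<'E'
from h import *
grab('wrist','w10');X=cloud(load('w10')).reshape(-1,3)
for lo,hi in ((110,130),(85,108)):
    m=(X[:,2]>lo)&(X[:,2]<hi)&(abs(X[:,0]-608)<25)&(abs(X[:,1]-81)<25);q=X[m];print(len(q),q.min(0) if len(q) else '',q.max(0) if len(q) else '',q.mean(0) if len(q) else '')
E
python3 seat.py w10b | grep -v xs; python3 pad.py w10b
```

```text
20.1 tcp [592.8  74.  200.7] xhead 173.4 F [-1.7 -0.1  0.7] w 0.451 j [ 0.02  0.49 -0.24  1.77  0.15  0.9   1.17]
to pin tool xy [-14.9   8.7]
807 [600.30248457  72.10704159 114.77470419] [616.66546153  89.78851282 129.52519795] [606.73390057  80.95845776 123.87538857]
283 [603.29981238  75.35974681  85.05456919] [609.97752589  86.7844239  107.9615501 ] [604.97179798  81.05601227  97.10529622]
-81 n34 ztop 54.5 ymid 0.0 [-6.2 6.2]
-75 n220 ztop 54.9 ymid -0.3 [-7.5 7.0]
-69 n247 ztop 58.4 ymid -0.5 [-13.1 12.0]
-63 n417 ztop 59.1 ymid -0.7 [-13.8 12.4]
-57 n413 ztop 59.1 ymid -0.5 [-13.2 12.3]
-51 n390 ztop 59.0 ymid -0.8 [-13.4 11.9]
-45 n377 ztop 59.0 ymid -0.3 [-12.8 12.1]
-39 n373 ztop 59.1 ymid -0.5 [-13.0 12.1]
-33 n364 ztop 59.0 ymid -0.5 [-13.4 12.4]
-27 n356 ztop 59.0 ymid -0.4 [-12.9 12.1]
-21 n355 ztop 59.1 ymid -0.6 [-13.3 12.1]
-15 n340 ztop 59.1 ymid -0.2 [-12.8 12.3]
-9 n335 ztop 59.0 ymid -0.4 [-12.8 12.0]
-3 n325 ztop 58.9 ymid -0.2 [-12.6 12.2]
3 n324 ztop 58.9 ymid -0.9 [-13.7 11.8]
9 n311 ztop 59.0 ymid -0.3 [-12.6 12.0]
15 n304 ztop 59.0 ymid -0.7 [-13.4 11.9]
21 n296 ztop 58.8 ymid -0.5 [-13.2 12.1]
27 n297 ztop 58.7 ymid -0.4 [-12.7 11.9]
33 n291 ztop 58.7 ymid -0.6 [-13.1 12.0]
39 n290 ztop 58.8 ymid -0.5 [-12.9 11.8]
45 n285 ztop 59.1 ymid -0.5 [-12.8 11.8]
51 n212 ztop 58.9 ymid -0.7 [-13.2 11.9]
57 n38 ztop 53.5 ymid -0.9 [-5.2 3.3]
w10b pad back -77.08 butt -66.78 n15
```

View pics/w10.png

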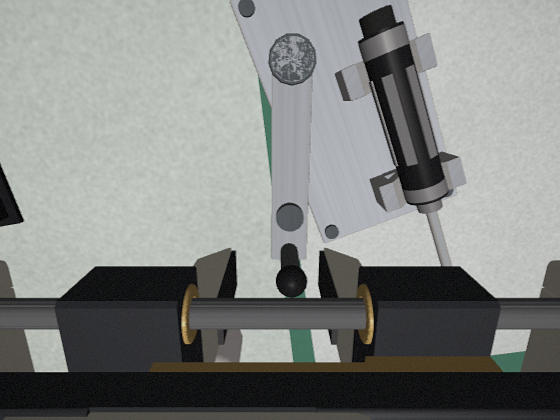

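The driver lies true, with its butt at (378,20) px on the pad. The strap pin ball is at (291,280) px between the open fingers. I'll move over it, descend, and cage the pin.

Converted, -1.53 cm / 75 = -0.0204, 0.82 cm / 75 = 0.0109.

Call:
apply_moves --moves '[[[-0.0107, 0.0053, 0, 0, -0.1], [-0.0204, 0.0109, 0, 0, -0.1], [-0.0204, 0.0109, 0, 0, -0.1], [-0.0204, 0.0109, 0, 0, -0.1], [-0.0204, 0.0109, 0, 0, -0.1]]]'

```text
t: 20.82
tcp_pos: [609.1, 78.9, 200.4]
tcp_rot: [0.058, 0.998, -0.0, -0.0]
force: [0.5, 0.6, 0.3]
width: 0.448
grip_force: 0.0
```

```bash
python3 pin.py 609 80.5
```

```text
20.825 tcp [609.1  78.9 200.4] xhead 173.3 F [0.5 0.6 0.3] w 0.448 j [ 0.01  0.52 -0.24  1.73  0.15  0.92  1.16]
to pin tool xy [0.2 1.6]
```

Converted, 5.4 cm / 75 = 0.072, 1.5 cm / 75 = 0.02.

Call:
apply_moves --moves '[[[0, 0.0016, 0.02, 0, -0.1], [0, 0.0016, 0.0467, 0, -0.1], [0, 0.0016, 0.064, 0, -0.1], [0, 0.0016, 0.072, 0, -0.3], [0, 0.0016, 0.072, 0, -0.5], [0, 0.0016, 0.072, 0, -0.67], [0, 0.0016, 0.072, 0, -0.68], [0, 0.0016, 0.072, 0, -0.68]]]' --grip_force 8

```text
t: 21.82
tcp_pos: [609.8, 80.3, 147.0]
tcp_rot: [0.058, 0.998, 0.0, 0.001]
force: [0.6, 0.5, 0.1]
width: 0.184
grip_force: 8.0
```

```bash
python3 pin.py 609 80.5
```

```text
21.825 tcp [609.8  80.3 147. ] xhead 173.3 F [0.6 0.5 0.1] w 0.184 j [-0.    0.59 -0.23  1.76  0.17  0.82  1.14]
to pin tool xy [1. 0.]
```

The pads stopped on the ball at 17 mm. I'll open slightly, go 3 mm lower and cage the pin itself.

Converted, 0.3 cm / 75 = 0.004, 0.15 cm / 75 = 0.002.

Call:
apply_moves --moves '[[[0, 0, 0, 0, -0.45], [0, 0, 0.002, 0, -0.45], [0, 0, 0.004, 0, -0.5], [0, 0, 0.004, 0, -0.65], [0, 0, 0.004, 0, -0.68], [0, 0, 0.004, 0, -0.68]]]'

```text
t: 22.58
tcp_pos: [609.2, 80.2, 143.3]
tcp_rot: [0.058, 0.998, -0.0, -0.0]
force: [-0.0, -0.6, -1.1]
width: 0.184
grip_force: 8.0
```

```bash
python3 pin.py 609 80.5
```

```text
22.575 tcp [609.2  80.2 143.3] xhead 173.3 F [-0.  -0.6 -1.1] w 0.184 j [-0.    0.59 -0.23  1.76  0.17  0.81  1.14]
to pin tool xy [0.2 0.3]
```

Converted, 8.63 cm / 75 = 0.1151, 7.87 cm / 75 = 0.1049, -46 degrees / 180 = -0.2556.

Call:
apply_moves --moves '[[[0.0007, 0.014, 0, -0.0278, -0.6], [0.0029, 0.0305, 0, -0.0611, -0.6], [0.0069, 0.0468, 0, -0.0944, -0.6], [0.0127, 0.0625, 0, -0.1278, -0.6], [0.02, 0.0776, 0, -0.1611, -0.6], [0.0289, 0.0917, 0, -0.1944, -0.6], [0.0392, 0.1049, 0, -0.2278, -0.6], [0.0488, 0.1151, 0, -0.2556, -0.6]]]'

```text
t: 23.58
tcp_pos: [583.2, 170.3, 143.6]
tcp_rot: [-0.338, 0.941, -0.0, 0.0]
force: [0.4, -0.6, -0.6]
width: 0.199
grip_force: 0.4
```

```bash
cat > sw.py <<'E'
from h import *
from scipy.spatial.transform import Rotation as Ro
s=r.read_state();R=Ro.from_quat(s['tcp_rot']).as_matrix();h=np.degrees(np.arctan2(R[1,0],R[0,0]))%360
d=s['tcp_pos'][:2]-[490.2,94.7];al=np.arctan2(d[1],d[0]);T=np.array([-np.sin(al),np.cos(al)]);D=np.array([np.cos(al),np.sin(al)])
print(s['t'],'tcp',s['tcp_pos'].round(1),'xhead %.1f'%h,'R %.1f strap %.1f deg open %.3f rad'%(np.hypot(*d),np.degrees(al),np.radians(57.76)-al),'Ft %.1f Fr %.1f Fz %.1f'%(s['force'][:2]@T,s['force'][:2]@D,s['force'][2]),'w %.3f g %.1f'%(s['width'],s['grip_force']),s['joint_positions'].round(2))
E
python3 sw.py
```

```text
23.575 tcp [583.2 170.3 143.6] xhead 219.5 R 119.9 strap 39.1 deg open 0.325 rad Ft -0.7 Fr -0.1 Fz -0.6 w 0.199 g 0.4 [-0.01  0.61 -0.43  1.77  0.33  0.83  1.67]
```

Converted, 3.31 cm / 75 = 0.0441, 3.11 cm / 75 = 0.0415, -16 degrees / 180 = -0.0889.

Call:
apply_moves --moves '[[[0.0004, 0.0112, 0, -0.0222, -0.6], [0.0012, 0.0195, 0, -0.0389, -0.6], [0.0024, 0.0277, 0, -0.0556, -0.6], [0.0033, 0.032, 0, -0.0667, -0.6], [0.0041, 0.036, 0, -0.0722, -0.6], [0.0055, 0.0415, 0, -0.0833, -0.6], [0.0061, 0.0441, 0, -0.0889, -0.6], [0.0061, 0.0441, 0, -0.0889, -0.6]]]'

```text
t: 24.58
tcp_pos: [558.1, 193.2, 143.5]
tcp_rot: [-0.464, 0.886, 0.0, -0.0]
force: [0.5, -1.0, 0.5]
width: 0.199
grip_force: 0.7
```

```bash
python3 sw.py
```

```text
24.575 tcp [558.1 193.2 143.5] xhead 235.3 R 119.7 strap 55.4 deg open 0.041 rad Ft -1.0 Fr -0.5 Fz 0.5 w 0.199 g 0.7 [ 0.    0.6  -0.5   1.81  0.38  0.83  1.85]
```

Converted, 0.55 cm / 75 = 0.0073, 0.45 cm / 75 = 0.006, -2.4 degrees / 180 = -0.0133.

Call:
apply_moves --moves '[[[0.0001, 0.002, 0, -0.0039, -0.6], [0.0004, 0.004, 0, -0.0078, -0.6], [0.0005, 0.006, 0, -0.0111, -0.6], [0.0007, 0.0073, 0, -0.0133, -0.6], [0.0007, 0.0073, 0, -0.0133, -0.6]]]'

```text
t: 25.2
tcp_pos: [554.2, 195.6, 143.6]
tcp_rot: [-0.483, 0.876, -0.0, 0.0]
force: [4.9, -2.3, -0.5]
width: 0.2
grip_force: 2.2
```

```bash
python3 sw.py
```

```text
25.2 tcp [554.2 195.6 143.6] xhead 237.7 R 119.5 strap 57.6 deg open 0.003 rad Ft -5.4 Fr 0.6 Fz -0.5 w 0.200 g 2.2 [ 0.    0.6  -0.51  1.82  0.38  0.82  1.88]
```

Converted, 0.2 cm / 75 = 0.0027, 0.1 cm / 75 = 0.0013.

Call:
apply_moves --moves '[[[0, 0.0013, 0, 0, -0.6], [0, 0.0027, 0, 0, -0.6], [0, 0.0027, 0, 0, -0.6], [0, 0.0027, 0, 0, -0.6]]]'

```text
t: 25.7
tcp_pos: [554.0, 195.7, 143.7]
tcp_rot: [-0.482, 0.876, -0.001, 0.001]
force: [8.2, -2.8, -3.1]
width: 0.203
grip_force: 4.2
```

```bash
python3 sw.py
```

```text
25.7 tcp [554.  195.7 143.7] xhead 237.6 R 119.5 strap 57.7 deg open 0.000 rad Ft -8.4 Fr 2.0 Fz -3.1 w 0.203 g 4.2 [ 0.    0.6  -0.51  1.82  0.38  0.82  1.88]
```

It moved only 0.2 mm for a 2 mm command while the force rose, at strap angle 0, so it's on its stop. I'll back off, open and rise.

Converted, -13 cm / 75 = -0.1733, -8 cm / 75 = -0.1067.

Call:
apply_moves --moves '[[[0, -0.002, 0, 0, -0.6], [0, -0.004, 0, 0, -0.4], [0, -0.004, 0, 0, -0.2], [0, -0.004, 0, 0, -0.1], [0, -0.004, -0.02, 0, -0.1], [0, -0.004, -0.0533, 0, -0.1], [0, -0.004, -0.1067, 0, -0.1], [0, -0.004, -0.1733, 0, -0.1]]]'

```text
t: 26.7
tcp_pos: [553.9, 195.1, 275.0]
tcp_rot: [-0.483, 0.876, 0.0, -0.001]
force: [1.5, 0.1, 0.7]
width: 0.447
grip_force: 0.0
```

Converted, -8 cm / 75 = -0.1067, -4 cm / 75 = -0.0533, 40 degrees / 180 = 0.2222.

Call:
apply_moves --moves '[[[0, 0, -0.0133, 0, -0.1], [-0.0533, 0, -0.0267, 0.0444, -0.1], [-0.1067, 0, -0.0267, 0.0889, -0.1], [-0.1067, 0, -0.0267, 0.1333, -0.1], [-0.1067, 0, -0.0267, 0.1778, -0.1], [-0.1067, 0, -0.0267, 0.2222, -0.1], [-0.1067, 0, -0.0267, 0.2222, -0.1]]]'

```text
t: 27.58
tcp_pos: [596.9, 262.8, 293.4]
tcp_rot: [-0.155, 0.988, -0.0, -0.0]
force: [-0.7, -0.6, -0.4]
width: 0.452
grip_force: 0.0
```

```bash
python3 sw.py; python3 seat.py w11 | grep -v xs; python3 pad.py w11; python3 - <<'E'
from h import *
X=cloud(load('w11')).reshape(-1,3)
m=(X[:,2]>112)&(X[:,2]<132)&(abs(X[:,0]-555)<60)&(abs(X[:,1]-190)<60);q=X[m];print(len(q),(q.min(0)+q.max(0))/2)
E
```

```text
27.575 tcp [596.9 262.8 293.4] xhead 197.8 R 199.1 strap 57.6 deg open 0.003 rad Ft 0.2 Fr -0.9 Fz -0.4 w 0.452 g 0.0 [-0.15  0.51 -0.43  1.54  0.23  1.14  1.25]
-81 n18 ztop 55.1 ymid -0.2 [-5.8 5.4]
-75 n105 ztop 55.0 ymid 0.3 [-5.7 6.3]
-69 n124 ztop 58.3 ymid 1.1 [-10.8 12.9]
-63 n219 ztop 59.3 ymid 0.4 [-12.2 13.0]
-57 n210 ztop 59.1 ymid 0.6 [-12.5 13.7]
-51 n215 ztop 58.9 ymid 0.3 [-12.3 12.9]
-45 n202 ztop 58.9 ymid 0.5 [-11.8 12.8]
-39 n201 ztop 59.2 ymid 0.4 [-12.2 12.9]
-33 n194 ztop 59.1 ymid 0.7 [-11.3 12.7]
-27 n176 ztop 59.4 ymid 0.6 [-11.5 12.6]
-21 n127 ztop 59.1 ymid 3.9 [-4.8 12.5]
-15 n87 ztop 58.3 ymid 6.6 [0.6 12.6]
-9 n40 ztop 58.0 ymid 9.6 [6.5 12.6]
15 n39 ztop 58.0 ymid -7.9 [-12.1 -3.6]
21 n54 ztop 58.8 ymid -7.3 [-12.3 -2.3]
27 n55 ztop 58.1 ymid -6.5 [-11.6 -1.5]
33 n101 ztop 58.6 ymid 0.2 [-11.7 12.2]
39 n166 ztop 58.7 ymid 0.5 [-11.9 12.9]
45 n167 ztop 59.0 ymid 0.6 [-11.9 13.1]
51 n116 ztop 58.8 ymid -0.0 [-12.2 12.1]
57 n26 ztop 53.6 ymid 0.7 [-3.7 5.1]
w11 pad back -78.75 butt -67.12 n10
452 [554.19669094 197.04994671 122.70493124]
```

View pics/w11.png

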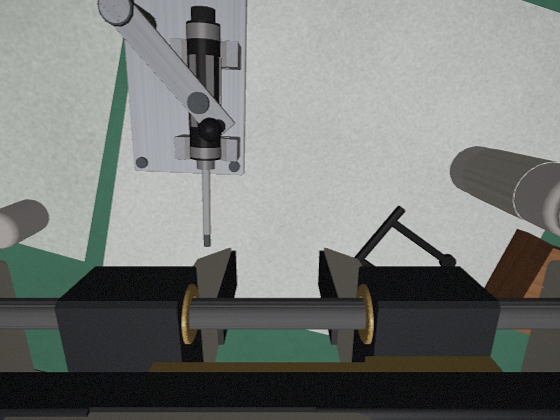

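The final picture shows the driver lying true in both V's with its blade pointing away from the stop, at (206,240) px. The strap is closed, with its pin ball at (554.2,197.0) against a predicted (554,197). The other things on the bench are undisturbed and the robot is clear, so I'm handing in.

```bash
python3 -c "
from station import r
print(r.sign_off())"
```

```text
the job is handed in; nothing more can be done
None
```

The job is handed in at about 28 s: the screwdriver lies true in both V's with the strap closed on its stop. I pressed the butt on the pad to about 5.7 N, but when I let go it sprang back about 1.5 mm, so it now rests on the pad with an estimated 1–2 N rather than 6 N.

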